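# Clip the tile cutter into its case and hold the lid at balance

### The job

Put the silver pencil-type tile cutter back into the open tool case: press it down into the yellow clip until it is fully home and the red sprung jaw has snapped back over it, and let go of it. Then take the upper edge of the leaned-back lid, ease it gently forward to the point where it balances and would fall neither shut nor back, and finish with the lid still gripped there, so that its new stay can be screwed on. Do not let the lid drop, and leave everything else on the bench where it lies.

Things in the scene. Friction and masses are not known exactly. Their poses are not given: they have to be found in the camera images.
- cutter_mid (a point): pencil-type tile cutter, a loose rod on the mat: silver barrel 14 mm in diameter, black cap at one end, brass square holder (14 mm, flush) and thin dark tip at the other; 173 mm long, 60 g. Point on its axis, 85 mm from the cap end, where it is gripped (7 mm above the mat as it lies). Its y axis runs along it to the tip. It may go into the clip either way round.
- clip_seat (a point): yellow clip in the tool case: where cutter_mid lies when fully seated, 58 mm above the bench, 27 mm below the case's rim, 28 mm above the insert below. Axes: x level, from the case's front to its hinge side, y along the seated cutter, z up. The cutter goes straight down from above, parallel to y, about 10 N pushes it past the jaw; it may end 10 mm off this point along y.
- clip: the same clip, same origin and axes. Two yellow forks 12 mm wide stand centred 34 mm either side along y, with 56 mm free between them for the fingers. Each is a slot 16 mm wide, open upward: its -x prong rises 24 mm above the origin, the last 8 mm a sloping lead-in; on the +x side the red jaw's two claws (centred 46 mm either side, 8 mm wide, sloping tops reaching 24 mm up) close it.
- jaw (a joint): red sprung jaw of the clip, rad: 0 closed over the cutter, about 0.08 as the barrel is pushed past, 0.45 at most. Two claws on one spindle; their noses hang over the seated barrel. Pushing the cutter down swings the jaw aside towards +x; its spring closes it by itself once the cutter is home.
- case: the open tool case, grey, fixed to the bench, 200 mm (x, front to hinge) by 320 mm (y) by 85 mm high to its rim, walls 8 mm; origin under its centre. The clip lies 20 mm in front of the centre, the hinge 104 mm behind it.
- lid (a joint): angle of the case's lid, rad: 0 shut, 1.57 square to the case, 1.85 leaning back on its stop, where it starts. It falls back above and shut below its balance point, 1.45 (83 degrees open, so leaning 7 degrees forward over the case); hinge friction lets it stand by itself only within about 0.05 of that. Lid 0.4 kg; about 1 N at the edge moves it.
- lid_edge (a point): middle of the lid's front edge, the upper edge while it stands open, about 0.28 m above the bench; half-way through its thickness. The lid is a grey slab 200 mm from hinge to front edge, 320 mm wide, 26 mm thick: grip it across the thickness. Axes turn with the lid: x from this edge down to the hinge, y along the edge, z through the thickness to the outside (away from the robot).
- lid_hinge (a point): middle of the lid's hinge axis at the back of the case, 85 mm above the bench; the axis runs along the case's y. From here lid_edge is at x -204 mm, z +13 mm in the lid's axes, which turn with it as for lid_edge.
- marker_mid (a point): fat marker pen, black with a red cap, 135 mm long, 16 mm in diameter, lying beside the cutter (the two may be either way round); point on its axis. Leave alone.
- hammer_head (a point): steel hammer with black and orange handle, 300 mm long, on the right of the bench; point in the middle of its head. Leave alone.
- screwdriver_tip (a point): yellow-handled screwdriver 180 mm long, on the right of the bench near the robot; point at its tip. Leave alone.
- stay: the new lid stay, a steel strip 120 x 14 x 3 mm on the right of the case; origin under its centre. Leave alone.
- jar: closed jar of grout, 68 mm in diameter, 90 mm high, standing behind the case; origin under its centre. Leave alone.
- shard_a: yellow four-sided tile shard, 48 mm across, 8 mm thick, on the left far part of the bench; origin under its centre. Leave alone.
- shard_b: pale three-sided tile shard, 54 mm across, 8 mm thick, on the left far part of the bench; origin under its centre. Leave alone.
There are look-alikes about, which are no part of the job. Of the things that look like the part that bears cutter_mid, the smaller one is meant.

How it is judged:
By the outcome, as a careful person would: the job done as asked, in the order asked, and still so for the second after the job is handed in, while the arm keeps its last pose, push and grip.
It also fails if it takes over 61 s, if anything falls off the work surface, if the arm or the gripper's body presses on something with over 40 N, if the wrist force passes 120 N, or if a joint passes its speed limit or range.

### The arm

A 7-joint arm with a two-finger parallel gripper is mounted at the origin on the work surface. World frame = base frame: x ahead of the robot, y to its left, z up, the work surface at z = 0. Lengths are in m, angles in rad, forces in N, time in s.
With the tool pointing down it reaches from about 0.4 to 0.875 m from the base axis. Payload 19.3 kg.
Tool frame: the origin (TCP) lies at the very end of the fingers, on their centre line; the grasp point (between the pads) lies bot.tcp_to_grasp behind it (bot.tcp_to_grasp is the distance from the TCP to the grasp point, in m); z points along the fingers, y is the direction in which the jaws open and shut (so a half turn about z gives the same grasp; the last joint's range is limited). The gripper opens to 85 mm and grips with 20 to 120 N. Pads are 22 mm wide; open, the fingers measure 114 mm over their backs; the gripper's body (76 mm by 85 mm) begins 54 mm behind the grasp point. The pads swing forward as they close: fully open they stand 13 mm farther back than shut.
Start: joints at [1.149, 0.521, -0.036, 1.599, 0.021, 1.021, -0.113], TCP at [0.215, -0.587, 0.231] pointing down, gripper open.
Joint ranges: [-2.91, 2.91], [-0.3, 2.13], [-1.5, 1.42], [0.17, 2.43], [-1.26, 4.41], [0.16, 1.93], [-2.52, 2.52]. Speed limits (rad/s): [1.89, 1.89, 2.39, 2.39, 3.01, 3.01, 3.01].

### API

Orientations are given as [roll, pitch, yaw] about the fixed x, y, z axes, in that order (R = Rz(yaw) Ry(pitch) Rx(roll)).
In Python, from workcell import bot gives the robot as it stands.
- The arm moves only by the tool servo_tool, never from a script. Its argument "targets" is a list of rows, each a list of 2 entries, a list of its own where there are three numbers: the shift along the tool's x, y, z in units of 0.05 m (1.0 is 0.05 m), then the turn about the tool's z in units of 5 degrees (1.0 is 5 degrees). A call has 1 to 12 rows; each row shifts and turns the commanded pose from where the row before left it, along the tool's axes as they then stand; what a row does not reach is not made up. A row lasts 1/8 s, in which the tool goes at most 62.5 mm and 10.7 degrees, less where a joint would pass 70% of its speed; a pose out of reach is approached as far as the arm can. A call with a number of a shift or a turn outside -1 to 1 is refused whole. A call with a gripper value outside its range is refused whole. "gripper" is the opening, from -1 (shut) to 1 (fully open), so that 0 is half open, set as the call begins (left out, the last holds). The fingers move at their own pace and stop on an object; "newtons" is the grip in N (left out, the last holds). Time passes only in rows, so rows that do not move let the fingers close. It gives the time, the measured TCP pose, the force and the opening at its end, in the units of the state.
- bot.observe(): the state, without advancing time (a new reading comes with each control period).
- bot.grab_frame(name): name is "side" or "top" or "wrist"; returns the picture (420x560x3 uint8, blue, green, red); there is no depth.
- bot.get_calibration(name): a dict with "fx", "fy", "cx", "cy" (pixels), "pose" (4x4, takes a point from camera to world coordinates). Camera axes: x right, y up, looking along -z (the intrinsics and any distortion apply to the point x, -y, -z); pixel columns grow to the right and rows downward; lengths in m; the calibration is good to about 2 mm. A picture is of the moment at which its call begins: read the wrist's pose just before it. get_calibration takes no time and is no camera call; for the wrist camera it gives the pose at the moment of the call.
- bot.job_done(): hands the job in, once; it reports no verdict.
The state is a dict: "clock": time; "qpos": joint angles; "qd": joint speeds; "joint_efforts": joint torques, N m; "position": TCP position; "tool_rot": TCP orientation; "force": force on the tool from outside, world axes, zero at the start; "moment": the same for the moment, N m; "grip_width": finger opening in m.
Only numpy, scipy, OpenCV 4.12 (cv2) and the standard library are available. Lean on these libraries where they do the work, as an engineer would, in place of code of your own. Each camera call takes 0.05 s, during which the arm holds its last target.

## Working session

There is one attempt and no reset: what is moved stays moved. The work goes in short steps, Python scripts to look and compute and a tool call to move; the robot and the scene stay as the last step left them, time stands still between calls to the robot, and variables do not carry over. Pictures are saved under pics/ and viewed, and the job is handed in when it is done.

Besides the shell and the picture viewer there is one more tool, called as name(argument=value, ...), one argument or row to a line, values as JSON. servo_tool: Moves the arm, as the interface text tells. Its arguments: {"type":"object","properties":{"targets":{"type":"array","items":{"type":"array"}},"gripper":{"type":"number"},"newtons":{"type":"number"}},"required":["targets"]}

```bash
ls; mkdir -p pics; python3 - <<'E'
from workcell import bot
import cv2
print(bot.observe()); print(bot.tcp_to_grasp)
for n in ("side","top","wrist"):
    c=bot.get_calibration(n); print(n,c)
    cv2.imwrite(f"pics/{n}0.png",bot.grab_frame(n))
E
```

```text
pics
{'clock': 0.0, 'qpos': array([ 1.14882447,  0.52204593, -0.0363237 ,  1.60002906,  0.02118934,
        1.02107898, -0.11283768]), 'qd': array([-1.23107528e-03,  7.59382887e-04, -1.56535691e-03,  4.94574774e-05,
        2.25810882e-04,  6.51212218e-05, -2.87093306e-04]), 'joint_efforts': array([ 1.89317703e-03, -9.27101898e+01,  1.98152415e+00, -3.69931054e+01,
        1.80624286e-02,  8.25020252e-03, -2.63600282e-05]), 'position': array([ 0.21519621, -0.58641286,  0.23069834]), 'tool_rot': array([-3.14041845e+00,  7.68805455e-05,  3.51715847e-01]), 'force': array([-0.53976817, -0.05739826, -0.26559952]), 'moment': array([ 0.01845995, -0.05336508,  0.03912992]), 'grip_width': 0.08541408566088994}
0.0187
side {'fx': 422.39681911909906, 'fy': 422.39681911909906, 'cx': 279.52055839566225, 'cy': 212.27871004778257, 'pose': array([[-0.84224782,  0.38012804, -0.38225815,  0.09294812],
       [-0.53895685, -0.57795461,  0.61277564,  0.66651819],
       [ 0.01200534,  0.72212959,  0.69165362,  0.91444757],
       [ 0.        ,  0.        ,  0.        ,  1.        ]])}
top {'fx': 454.7065087669263, 'fy': 454.7065087669263, 'cx': 279.4779532003925, 'cy': 210.45966185515243, 'pose': array([[-0.00841905,  0.9870333 , -0.16029466,  0.30385335],
       [-0.99976824, -0.00513228,  0.02090754, -0.03998545],
       [ 0.01981376,  0.16043354,  0.98684776,  1.37370239],
       [ 0.        ,  0.        ,  0.        ,  1.        ]])}
wrist {'fx': 304.6248728197008, 'fy': 304.6248728197008, 'cx': 283.02923678660727, 'cy': 212.37208494767532, 'pose': array([[ 3.44831072e-01,  8.96519960e-01,  2.78106983e-01,
         2.85815955e-01],
       [-9.38664752e-01,  3.29388120e-01,  1.02038962e-01,
        -5.59608522e-01],
       [-1.25169763e-04, -2.96235427e-01,  9.55114944e-01,
         3.71994368e-01],
       [ 0.00000000e+00,  0.00000000e+00,  0.00000000e+00,
         1.00000000e+00]])}
```

View pics/top0.png

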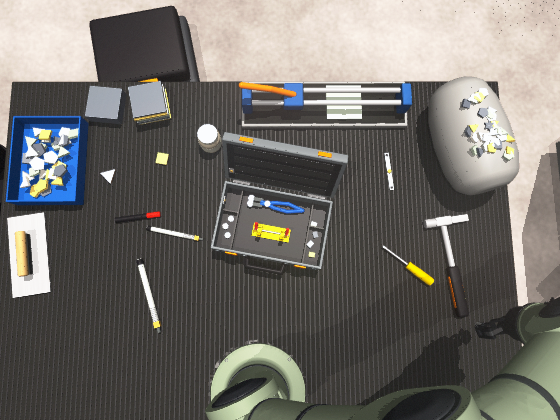

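View pics/side0.png

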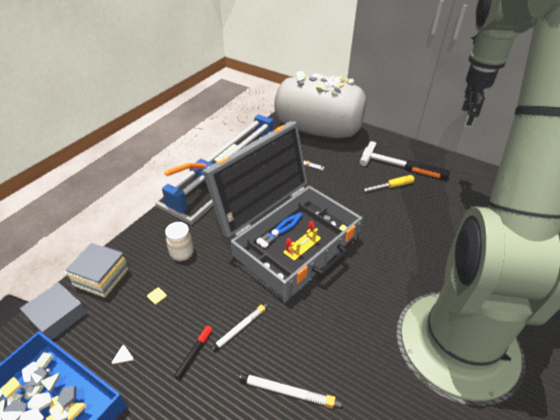

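View pics/wrist0.png

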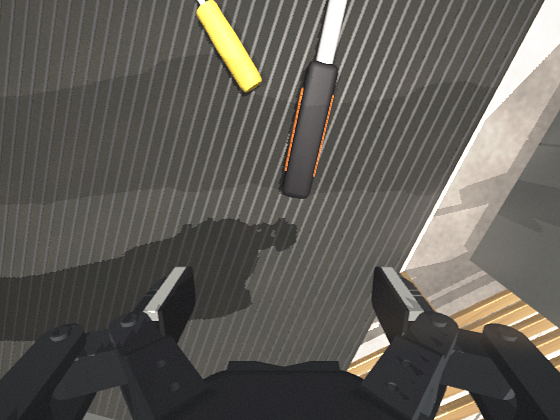

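Two silver pens: A in the top view at about (148,228)-(201,239), beside the marker, and B at (139,260)-(158,330), which is longer. A fits "smaller, beside the marker". I'll confirm this with enlarged crops and measured lengths.

```bash
cat > h.py <<'E'
import numpy as np, cv2
from workcell import bot
from scipy.spatial.transform import Rotation as R
def ray(c,u,v):
    d=np.array([(u-c['cx'])/c['fx'],-(v-c['cy'])/c['fy'],-1.]);P=c['pose']
    return P[:3,3],P[:3,:3]@d
def onz(c,u,v,z):
    o,d=ray(c,u,v); return o+d*(z-o[2])/d[2]
def proj(c,p):
    P=c['pose'];q=P[:3,:3].T@(np.asarray(p)-P[:3,3])
    return np.array([c['cx']+c['fx']*q[0]/-q[2], c['cy']-c['fy']*q[1]/-q[2]])
def tri(rays):
    A=np.zeros((3,3));b=np.zeros(3)
    for o,d in rays:
        d=d/np.linalg.norm(d);M=np.eye(3)-np.outer(d,d);A+=M;b+=M@o
    return np.linalg.solve(A,b)
E
python3 - <<'E'
from h import *
t=cv2.imread("pics/top0.png");s=cv2.imread("pics/side0.png")
a=cv2.resize(t[200:340,100:240],None,fx=4,fy=4,interpolation=cv2.INTER_CUBIC)[:560,:]
cv2.imwrite("pics/topA.png",a)
cv2.imwrite("pics/sideA.png",cv2.resize(s[290:415,165:350],None,fx=4,fy=4,interpolation=cv2.INTER_CUBIC))
cv2.imwrite("pics/topcase.png",cv2.resize(t[125:275,200:360],None,fx=4,fy=4,interpolation=cv2.INTER_CUBIC))
cv2.imwrite("pics/sidecase.png",cv2.resize(s[115:300,195:375],None,fx=3.2,fy=3.2,interpolation=cv2.INTER_CUBIC))
c=bot.get_calibration("top")
for u,v in [(148,228.5),(201,239),(139,260),(157.5,330)]: print(onz(c,u,v,.007))
E
```

```text
[0.47291397 0.32719603 0.007     ]
[0.44019754 0.16763538 0.007     ]
[0.37872927 0.35026092 0.007     ]
[0.17577232 0.28854419 0.007     ]
```

View pics/topA.png

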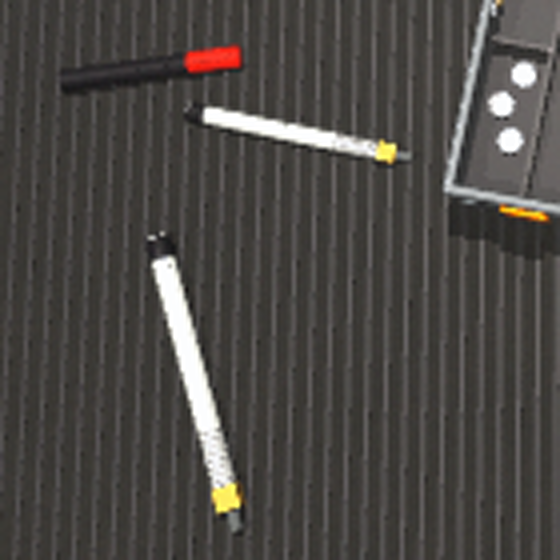

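View pics/sideA.png

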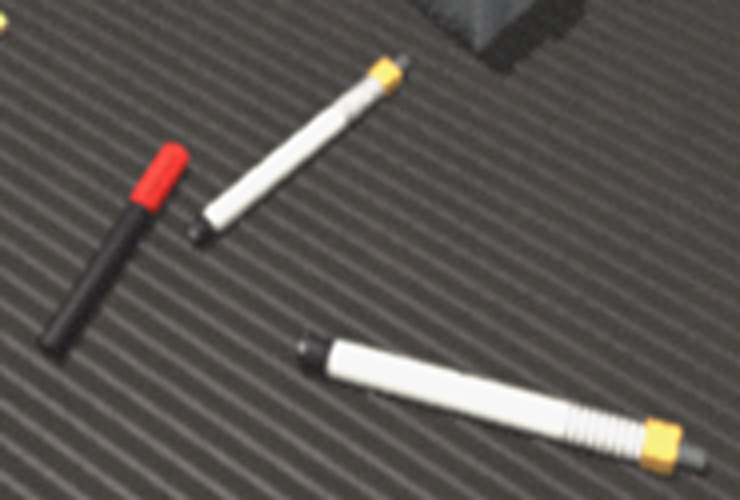

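View pics/topcase.png

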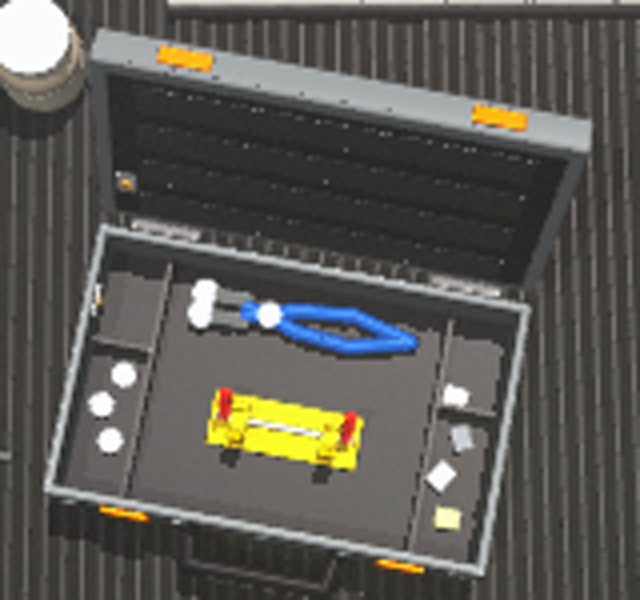

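View pics/sidecase.png

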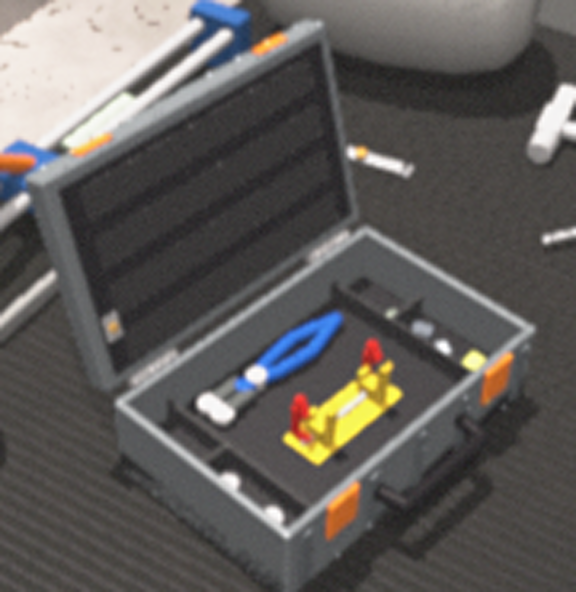

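A is about 165 mm long with a thin tip and lies beside the marker, so it is the 173 mm cutter. B is about 212 mm and is the look-alike. The side crop shows the same. Next I'll estimate the cutter and case poses.

```bash
cat >> h.py <<'E'
def plan(goal,yaw,n):
    """rows per tool axes (units) to go in straight line from current pose to goal, yaw deg, turning evenly"""
    st=bot.observe();p=np.array(st['position']);y0=st['tool_rot'][2];dy=np.deg2rad(yaw)-y0
    d=(np.asarray(goal)-p)/n; rows=[]
    for i in range(n):
        y=y0+dy*i/n; M=R.from_euler('xyz',[np.pi,0,y]).as_matrix()
        s=M.T@d/.05; rows.append([[round(float(v),2) for v in s],round(float(-np.rad2deg(dy)/n/5),2)])
    return rows
E
python3 - <<'E'
from h import *
ct=bot.get_calibration("top");cs=bot.get_calibration("side")
# cutter: mask silver/black by eye, pixels from crops
T=lambda x,y,o,f:(o[0]+(x+.5)/f-.5,o[1]+(y+.5)/f-.5)
to=(100,200);so=(165,290)
cap=[onz(ct,*T(187,109,to,4),.007),onz(cs,*T(192,234,so,4),.007)]
tip=[onz(ct,*T(411,156,to,4),.007),onz(cs,*T(408,59,so,4),.007)]
print(cap,tip)
for a,b in zip(cap,tip):
    d=b-a;L=np.linalg.norm(d);print(L,a+d/L*.085,np.degrees(np.arctan2(-d[1],-d[0])))
to=(200,125);so=(195,115)
tc=[(103,228),(529,306),(482,574),(45,490)]
sc=[(118,404),(367,229),(535,331),(286,532)]
P=[]
for a,b in zip(tc,sc):
    pt=tri([ray(ct,*T(*a,to,4)),ray(cs,*T(*b,so,3.2))])
    q=onz(ct,*T(*a,to,4),.085);q2=onz(cs,*T(*b,so,3.2),.085);print(pt,q,q2);P.append((q+q2)/2)
P=np.array(P);c=P.mean(0)
ya=(P[0]-P[1]+P[3]-P[2]);xa=(P[0]+P[1]-P[2]-P[3])
print(c,np.linalg.norm(ya)/2,np.linalg.norm(xa)/2,np.degrees(np.arctan2(ya[1],ya[0])),np.degrees(np.arctan2(xa[1],xa[0])))
for r in plan([.455,.245,.2],78,18): print(r)
E
```

```text
[array([0.47786868, 0.33224647, 0.007     ]), array([0.47854447, 0.33174258, 0.007     ])] [array([0.44130131, 0.16353825, 0.007     ]), array([0.44022814, 0.16410913, 0.007     ])]
0.17262571000913512 [0.45986309 0.24917542 0.007     ] 77.77036168094502
0.17195672322124433 [0.45960431 0.24887962 0.007     ] 77.12496029824844
[0.60077157 0.08965546 0.07947896] [0.59855773 0.08864866 0.085     ] [0.59845235 0.09372811 0.085     ]
[ 0.54028285 -0.21967035  0.08012392] [ 0.5397052  -0.21888156  0.085     ] [ 0.53734156 -0.2145657   0.085     ]
[ 0.34766276 -0.18126443  0.07920091] [ 0.34790419 -0.18050107  0.085     ] [ 0.34545748 -0.17550777  0.085     ]
[0.41073845 0.12813297 0.08510438] [0.40920287 0.12752504 0.085     ] [0.41238413 0.12852929 0.085     ]
[ 0.47362569 -0.04387812  0.085     ] 0.31317972159394214 0.19350084811160034 78.5729578201715 -11.258711023785851
[[0.57, -0.78, 0.03], -0.64]
[[0.61, -0.74, 0.03], -0.64]
[[0.65, -0.71, 0.03], -0.64]
[[0.69, -0.67, 0.03], -0.64]
[[0.73, -0.63, 0.03], -0.64]
[[0.76, -0.59, 0.03], -0.64]
[[0.79, -0.54, 0.03], -0.64]
[[0.82, -0.5, 0.03], -0.64]
[[0.85, -0.45, 0.03], -0.64]
[[0.87, -0.4, 0.03], -0.64]
[[0.89, -0.35, 0.03], -0.64]
[[0.91, -0.3, 0.03], -0.64]
[[0.93, -0.25, 0.03], -0.64]
[[0.94, -0.2, 0.03], -0.64]
[[0.95, -0.15, 0.03], -0.64]
[[0.96, -0.09, 0.03], -0.64]
[[0.96, -0.04, 0.03], -0.64]
[[0.96, 0.01, 0.03], -0.64]
```

```bash
python3 - <<'E'
from h import *
for r in plan([.44,-.2,.22],49,10): print(r)
E
```

```text
[[0.69, -0.57, 0.02], -0.58]
[[0.72, -0.54, 0.02], -0.58]
[[0.74, -0.5, 0.02], -0.58]
[[0.77, -0.46, 0.02], -0.58]
[[0.79, -0.42, 0.02], -0.58]
[[0.81, -0.38, 0.02], -0.58]
[[0.83, -0.34, 0.02], -0.58]
[[0.84, -0.3, 0.02], -0.58]
[[0.86, -0.26, 0.02], -0.58]
[[0.87, -0.21, 0.02], -0.58]
```

servo_tool(
  targets=[
    [[0.69, -0.57, 0.02], -0.58],
    [[0.72, -0.54, 0.02], -0.58],
    [[0.74, -0.5, 0.02], -0.58],
    [[0.77, -0.46, 0.02], -0.58],
    [[0.79, -0.42, 0.02], -0.58],
    [[0.81, -0.38, 0.02], -0.58],
    [[0.83, -0.34, 0.02], -0.58],
    [[0.84, -0.3, 0.02], -0.58],
    [[0.86, -0.26, 0.02], -0.58],
    [[0.87, -0.21, 0.02], -0.58],
  ],
)

```text
clock: 1.4
position: [0.4406, -0.198, 0.2213]
tool_rot: [3.142, 0.0, 0.859]
force: [0.2, -1.1, 0.8]
grip_width: 0.0855
```

```bash
python3 - <<'E'
from h import *
st=bot.observe();print(st['clock'],st['position'],st['tool_rot'],st['qpos'])
for r in plan([.46,.245,.2],77.4,10): print(r)
E
```

```text
1.4 [ 0.44055847 -0.19804265  0.22127704] [3.14153871e+00 3.73950629e-05 8.59473792e-01] [ 0.54212175  0.32196243 -0.30067481  1.96333383  0.12263184  0.87350389
 -0.53425235]
[[0.7, -0.55, 0.04], -0.56]
[[0.72, -0.51, 0.04], -0.56]
[[0.75, -0.48, 0.04], -0.56]
[[0.77, -0.44, 0.04], -0.56]
[[0.79, -0.4, 0.04], -0.56]
[[0.81, -0.36, 0.04], -0.56]
[[0.83, -0.32, 0.04], -0.56]
[[0.84, -0.28, 0.04], -0.56]
[[0.85, -0.24, 0.04], -0.56]
[[0.86, -0.2, 0.04], -0.56]
```

servo_tool(
  targets=[
    [[0.7, -0.55, 0.04], -0.56],
    [[0.72, -0.51, 0.04], -0.56],
    [[0.75, -0.48, 0.04], -0.56],
    [[0.77, -0.44, 0.04], -0.56],
    [[0, 0, 0], 0],
    [[0, 0, 0], 0],
  ],
)

```text
clock: 2.15
position: [0.4483, -0.0225, 0.2132]
tool_rot: [-3.141, 0.0, 1.053]
force: [0.1, -0.5, 0.2]
grip_width: 0.0855
```

```bash
python3 - <<'E'
from h import *
import pickle
st=bot.observe();c=bot.get_calibration("wrist");f=bot.grab_frame("wrist")
print(st['position'],st['tool_rot'],np.abs(st['qd']).max())
pickle.dump(c,open("w1.pkl","wb"));cv2.imwrite("pics/w1.png",f)
for r in plan([.46,.245,.2],77.4,6): print(r)
E
```

```text
[ 0.44828331 -0.02245656  0.21322229] [-3.14146291e+00  3.56177995e-04  1.05302048e+00] 0.016721258327193924
[[0.79, -0.41, 0.04], -0.57]
[[0.81, -0.37, 0.04], -0.57]
[[0.83, -0.33, 0.04], -0.57]
[[0.85, -0.29, 0.04], -0.57]
[[0.86, -0.24, 0.04], -0.57]
[[0.87, -0.2, 0.04], -0.57]
```

View pics/w1.png

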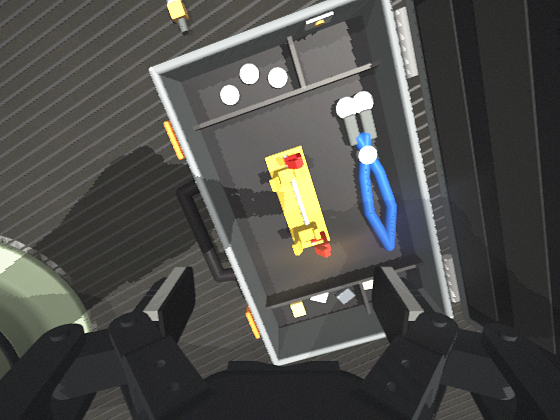

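```bash
python3 - <<'E'
from h import *
f=cv2.imread("pics/w1.png")
cv2.imwrite("pics/w1c.png",cv2.resize(f[135:265,240:360],None,fx=4.5,fy=4.5,interpolation=cv2.INTER_CUBIC))
E
```

```text
(no output)
```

View pics/w1c.png

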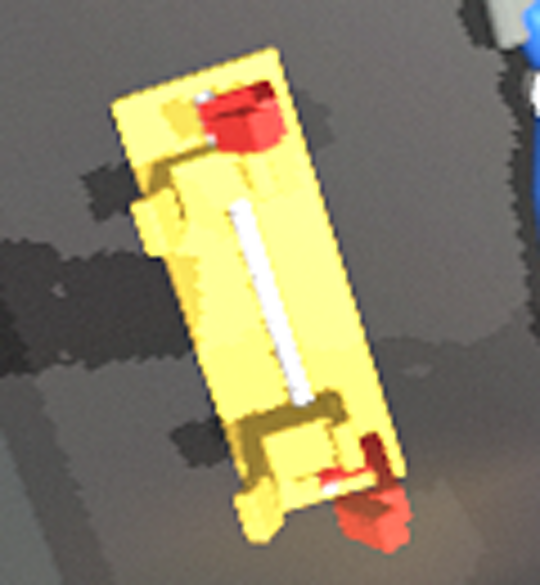

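servo_tool(
  targets=[
    [[0.79, -0.41, 0.04], -0.57],
    [[0.81, -0.37, 0.04], -0.57],
    [[0.83, -0.33, 0.04], -0.57],
    [[0.85, -0.29, 0.04], -0.57],
    [[0.86, -0.24, 0.04], -0.57],
    [[0.87, -0.2, 0.04], -0.57],
    [[0, 0, 0], 0],
    [[0, 0, 0], 0],
  ],
)

```text
clock: 3.2
position: [0.4597, 0.2443, 0.201]
tool_rot: [-3.141, 0.001, 1.35]
force: [0.8, 0.3, 0.2]
grip_width: 0.0852
```

```bash
python3 - <<'E'
from h import *
import pickle
st=bot.observe();c=bot.get_calibration("wrist");f=bot.grab_frame("wrist")
print(st['clock'],st['position'],st['tool_rot'],np.abs(st['qd']).max())
pickle.dump(c,open("w2.pkl","wb"));cv2.imwrite("pics/w2.png",f)
E
```

```text
3.2 [0.45966107 0.2443325  0.20102331] [-3.14134786e+00  8.68576425e-04  1.35010966e+00] 0.014614203424427952
```

View pics/w2.png

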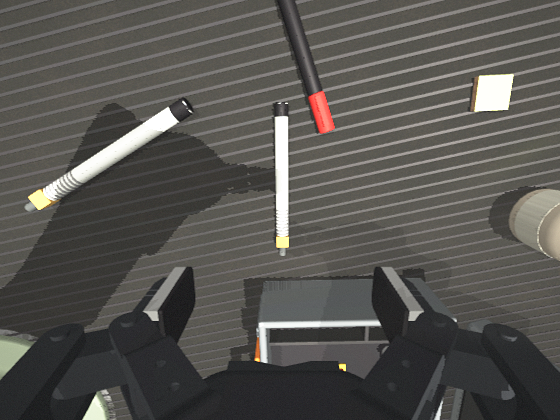

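```bash
python3 - <<'E'
from h import *
import pickle
c=pickle.load(open("w2.pkl","rb"))
f=cv2.imread("pics/w2.png")
g=cv2.cvtColor(f,cv2.COLOR_BGR2HSV)
# silver+brass barrel mask in crop
m=np.zeros(f.shape[:2],np.uint8);sub=f[95:262,262:305]
m[95:262,262:305]=(sub.max(2)>130)*255
n,l,s,_=cv2.connectedComponentsWithStats(m);i=1+np.argmax(s[1:,4]);ys,xs=np.where(l==i)
print(s[i]);vx,vy,x0,y0=cv2.fitLine(np.c_[xs,ys].astype(np.float32),cv2.DIST_HUBER,0,.01,.01).ravel()
X=lambda v:x0+(v-y0)*vx/vy
A=onz(c,X(103),103,.007);B=onz(c,X(255),255,.007)
d=B-A;L=np.linalg.norm(d);print(A,B,L,A+d/L*.085,B-d/L*.088,np.degrees(np.arctan2(-d[1],-d[0])))
# case from w1
c1=pickle.load(open("w1.pkl","rb"))
# front rim outer edge corners
for u,v in [(151.5,69.5),(277.5,362.5)]: print(onz(c1,u,v,.085))
a=onz(c1,151.5,69.5,.085);b=onz(c1,277.5,362.5,.085);d=a-b;print(np.linalg.norm(d),np.degrees(np.arctan2(d[1],d[0])))
T=lambda x,y:(240+(x+.5)/4.5-.5,135+(y+.5)/4.5-.5)
# base plate corners: z? try .030 (insert) ; slab back edge
for z in (.03,.034):
  q=[onz(c1,*T(*p),z) for p in [(112,101),(275,46),(405,472)]]
  d=q[1]-q[2];print(z,q,np.linalg.norm(d),np.linalg.norm(q[0]-q[1]),np.degrees(np.arctan2(d[1],d[0])))
# prong tops at z .082: upper prong blob, lower prong blob top centres
for z in (.082,): print([onz(c1,*T(*p),z) for p in [(150,210),(260,510)]])
E
```

```text
[ 275  116   30  140 1880]
[0.47797506 0.33324924 0.007     ] [0.44003913 0.16491613 0.007     ] 0.17255483343726458 [0.45928793 0.25032885 0.007     ] [0.4593858  0.25076312 0.007     ] 77.29985973486238
[0.4114042 0.1289874 0.085    ]
[ 0.35362939 -0.17515203  0.085     ]
0.3095782907329067 79.24415662991946
0.03 [array([0.44876794, 0.01925513, 0.03      ]), array([0.4880612 , 0.01143111, 0.03      ]), array([ 0.46582689, -0.09832745,  0.03      ])] 0.11198797607579107 0.040064647408337664 78.5482878965036
0.034 [array([0.44921861, 0.01956244, 0.034     ]), array([0.48802738, 0.0118349 , 0.034     ]), array([ 0.46606722, -0.0965703 ,  0.034     ])] 0.11060712538997347 0.03957063637439056 78.5482878965036
[array([0.45016427, 0.00071338, 0.082     ]), array([ 0.43771499, -0.06786885,  0.082     ])]
```

Cutter mid is about (0.4594, 0.250) with axis yaw 77.35°. The top, side and wrist views agree to within 1.5 mm. Descending now.

servo_tool(
  targets=[
    [[0.11, -0.03, 0.6], 0],
    [[0, 0, 0.8], 0],
    [[0, 0, 0.8], 0],
    [[0, 0, 0.8], 0],
    [[0, 0, 0.4], 0],
    [[0, 0, 0.2], 0],
    [[0, 0, 0.1], 0],
    [[0, 0, 0], 0],
  ],
  gripper=-0.05,
  newtons=60,
)

```text
clock: 4.25
position: [0.4594, 0.2511, 0.0168]
tool_rot: [3.141, -0.0, 1.351]
force: [0.0, -0.3, 0.1]
grip_width: 0.0405
```

```bash
python3 - <<'E'
from h import *
import pickle
st=bot.observe();c=bot.get_calibration("wrist");f=bot.grab_frame("wrist")
print(st['clock'],st['position'],st['tool_rot'],st['force'])
pickle.dump(c,open("w3.pkl","wb"));cv2.imwrite("pics/w3.png",f)
E
```

```text
4.25 [0.4594406  0.25112711 0.01675278] [ 3.14107693e+00 -3.25422005e-04  1.35127790e+00] [ 1.15062282e-04 -3.11111986e-01  1.12647836e-01]
```

View pics/w3.png

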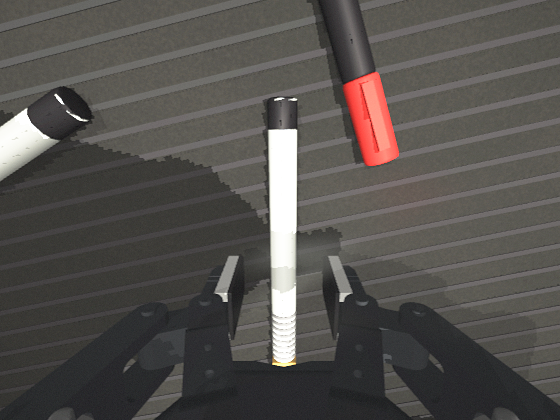

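The wrist view shows the cutter centred between the pads, with its axis at col 283, and the marker well clear. I'll go down the last bit, then close.

servo_tool(
  targets=[
    [[0, 0, 0.15], 0],
    [[0, 0, 0.11], 0],
    [[0, 0, 0], 0],
    [[0, 0, 0], 0],
  ],
)

```text
clock: 4.8
position: [0.459, 0.2513, 0.0033]
tool_rot: [-3.141, 0.0, 1.352]
force: [0.0, 0.3, -0.0]
grip_width: 0.0406
```

servo_tool(
  targets=[
    [[0, 0, 0], 0],
    [[0, 0, 0], 0],
    [[0, 0, 0], 0],
    [[0, 0, 0], 0],
    [[0, 0, 0], 0],
  ],
  gripper=-1,
  newtons=60,
)

```text
clock: 5.42
position: [0.4592, 0.2513, 0.0037]
tool_rot: [3.141, -0.0, 1.352]
force: [-0.8, -0.2, 6.5]
grip_width: 0.0112
```

```bash
python3 - <<'E'
from h import *
f=bot.grab_frame("wrist");cv2.imwrite("pics/w4.png",f)
st=bot.observe();print(st['grip_width'],st['force'],st['position'])
E
```

```text
0.011377917172630408 [-2.04567541 -0.48194335  6.09706865] [0.45920473 0.25130659 0.00362947]
```

View pics/w4.png

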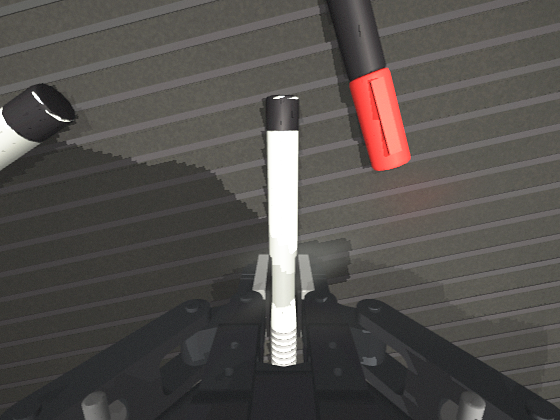

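The cutter is gripped at its mid section. The pads read 11.3 mm, probably a slight waist or compliance. I'll lift it, then go to a viewing point beside the clip.

servo_tool(
  targets=[
    [[0, 0, -0.2], 0],
    [[0, 0, -0.5], 0],
    [[0, 0, -0.8], 0],
    [[0, 0, -0.8], 0],
    [[0, 0, -0.8], 0],
    [[0, 0, -0.2], 0],
    [[0, 0, 0], 0],
  ],
)

```text
clock: 6.35
position: [0.4593, 0.2512, 0.1688]
tool_rot: [3.141, -0.0, 1.352]
force: [1.2, 0.5, -0.9]
grip_width: 0.011
```

```bash
python3 - <<'E'
from h import *
f=bot.grab_frame("wrist");cv2.imwrite("pics/w5.png",f)
st=bot.observe();print(st['grip_width'],st['force'],st['position'])
for r in plan([.4948,-.0988,.17],78.7,9): print(r)
E
```

```text
0.011301999575466688 [ 0.42825703 -0.91403486 -2.18145299] [0.45887935 0.25098659 0.16791887]
[[-0.74, 0.25, -0.0], -0.03]
[[-0.74, 0.25, -0.0], -0.03]
[[-0.74, 0.24, -0.0], -0.03]
[[-0.74, 0.24, -0.0], -0.03]
[[-0.74, 0.24, -0.0], -0.03]
[[-0.74, 0.24, -0.0], -0.03]
[[-0.74, 0.24, -0.0], -0.03]
[[-0.75, 0.23, -0.0], -0.03]
[[-0.75, 0.23, -0.0], -0.03]
```

View pics/w5.png

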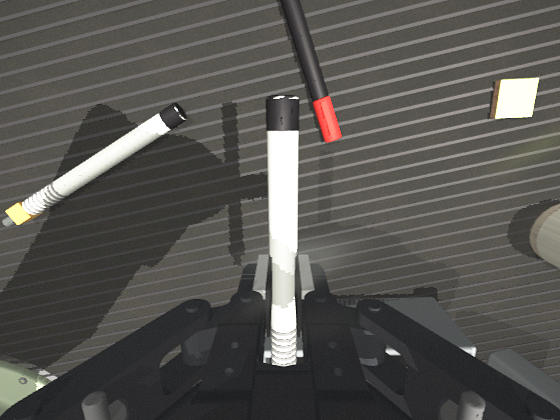

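The cutter is held level: the cap is still at (283,96) and its shadow is below. Now across to the clip.

servo_tool(
  targets=[
    [[-0.4, 0.14, 0], -0.03],
    [[-0.74, 0.25, 0], -0.03],
    [[-0.74, 0.24, 0], -0.03],
    [[-0.74, 0.24, 0], -0.03],
    [[-0.74, 0.24, 0], -0.03],
    [[-0.74, 0.24, 0], -0.03],
    [[-0.74, 0.24, 0], -0.03],
    [[-0.74, 0.24, 0], -0.03],
    [[-0.74, 0.23, 0], -0.03],
    [[-0.3, 0.1, 0], 0],
    [[-0.34, 0.1, 0], 0],
    [[0, 0, 0], 0],
  ],
)

```text
clock: 7.9
position: [0.4981, -0.113, 0.1678]
tool_rot: [-3.141, -0.0, 1.375]
force: [0.3, 0.3, 0.2]
grip_width: 0.0112
```

```bash
python3 - <<'E'
from h import *
import pickle
st=bot.observe();c=bot.get_calibration("wrist");f=bot.grab_frame("wrist")
print(st['clock'],st['position'],st['tool_rot'],st['force'],np.abs(st['qd']).max())
pickle.dump(c,open("w6.pkl","wb"));cv2.imwrite("pics/w6.png",f)
E
```

```text
7.9 [ 0.4980798  -0.11300449  0.16784817] [-3.14087970e+00 -1.73164497e-05  1.37461554e+00] [0.31525053 0.2871987  0.15488365] 0.025332571743998288
```

View pics/w6.png

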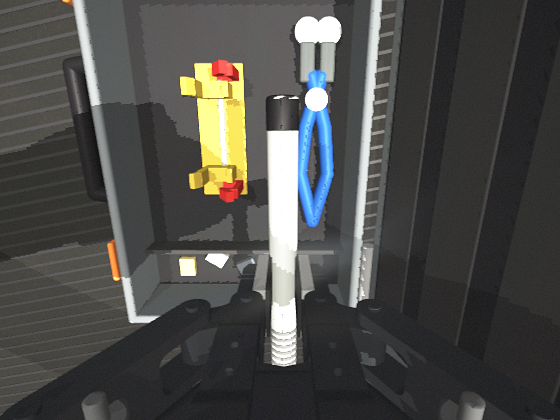

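```bash
python3 - <<'E'
from h import *
f=cv2.imread("pics/w6.png")
cv2.imwrite("pics/w6c.png",cv2.resize(f[50:210,165:265],None,fx=6,fy=6,interpolation=cv2.INTER_CUBIC)[:,:][:600*2])
g=cv2.resize(f[52:112,170:260],None,fx=8,fy=8,interpolation=cv2.INTER_CUBIC);cv2.imwrite("pics/w6a.png",g)
g=cv2.resize(f[155:210,170:260],None,fx=8,fy=8,interpolation=cv2.INTER_CUBIC);cv2.imwrite("pics/w6b.png",g)
E
```

```text
(no output)
```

View pics/w6a.png

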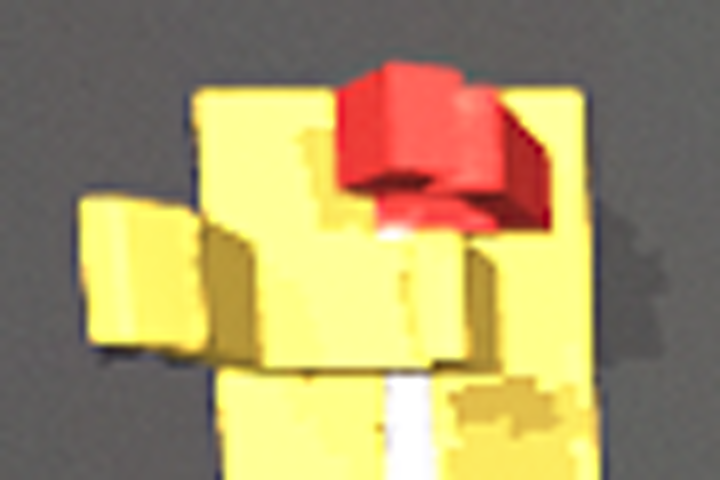

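View pics/w6b.png

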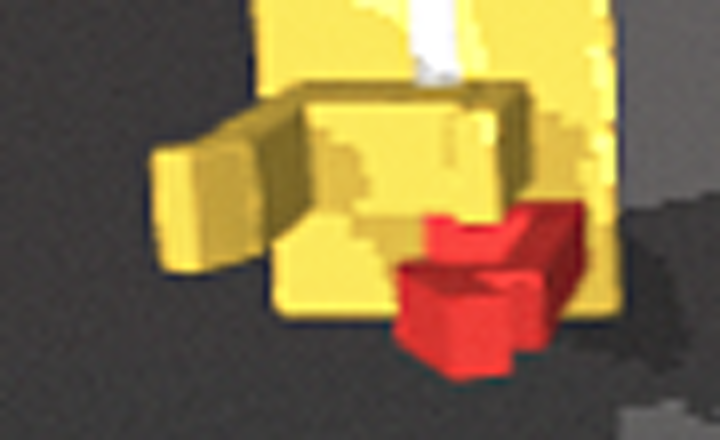

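```bash
cat > m.py <<'E'
from h import *
import pickle
c=pickle.load(open("w6.pkl","rb"))
a=np.deg2rad(78.75);ya=np.array([np.cos(a),np.sin(a),0]);xa=np.array([np.sin(a),-np.cos(a),0])
U=lambda x,y:(170+(x+.5)/8-.5,52+(y+.5)/8-.5)
D=lambda x,y:(170+(x+.5)/8-.5,155+(y+.5)/8-.5)
S=np.array([.4555,-.040,.058])
pts=[("U floor wall y+28",U(258,368),.051,-8,28),("U wall top y+28",U(207,350),.074,-8,28),("U wall top y+40",U(203,205),.074,-8,40),("U wall floor y+40",U(255,235),.051,-8,40),
("D floor wall y-28",D(305,100),.051,-8,-28),("D floor wall y-40",D(312,212),.051,-8,-40),("D wall top -28",D(258,140),.074,-8,-28),("D wall top -40",D(266,252),.074,-8,-40)]
W=[];E=[]
for n,p,z,x,y in pts:
    q=onz(c,*p,z);W.append(q);r=q-S;E.append((r@xa*1e3-x,r@ya*1e3-y));print(n,np.round(q,4),"x err %.1f y err %.1f"%E[-1])
E=np.array(E);m=np.median(E,0);print(m,S+xa*m[0]/1e3+ya*m[1]/1e3)
u=np.mean([W[0],W[3]],0)-np.mean([W[4],W[5]],0);print("yaw floor",np.degrees(np.arctan2(u[1],u[0])),np.linalg.norm(u[:2]))
u=np.mean([W[1],W[2]],0)-np.mean([W[6],W[7]],0);print("yaw top",np.degrees(np.arctan2(u[1],u[0])),np.linalg.norm(u[:2]))
# rim front outer edge / back edge lines in image
f=cv2.imread("pics/w6.png")
for p,q in [((74,0),(133.5,321))]:
    A=onz(c,*p,.085);B=onz(c,*q,.085);d=A-B;print("rim yaw",np.degrees(np.arctan2(d[1],d[0])),A,B)
# held cutter: axis position at TCP +4mm
st=bot.observe();print("tcp yaw",np.degrees(st['tool_rot'][2]))
for k in (96,140,200,240):
    row=f[k,255:315].astype(int).max(1);print(k,[i+255 for i in range(60) if row[i]>110][:1],[i+255 for i in range(60) if row[i]>110][-1:])
E
python3 m.py
```

```text
U floor wall y+28 [ 0.4521 -0.0104  0.051 ] x err -1.1 y err 0.4
U wall top y+28 [ 0.4534 -0.0105  0.074 ] x err 0.2 y err 0.5
U wall top y+40 [0.4564 0.0012 0.074 ] x err 0.8 y err 0.6
U wall floor y+40 [0.4551 0.0014 0.051 ] x err -0.5 y err 0.6
D floor wall y-28 [ 0.4419 -0.0647  0.051 ] x err -0.5 y err 1.1
D floor wall y-40 [ 0.4395 -0.0765  0.051 ] x err -0.6 y err 1.1
D wall top -28 [ 0.4427 -0.0652  0.074 ] x err 0.4 y err 0.8
D wall top -40 [ 0.4405 -0.076   0.074 ] x err 0.3 y err 1.7
[-0.1528163   0.67901858] [ 0.45548259 -0.03930422  0.058     ]
yaw floor 78.95035588091142 0.06736321132892008
yaw top 78.61205059603802 0.06728914957346029
rim yaw 79.44483747181029 [0.39641909 0.05763699 0.085     ] [ 0.35256685 -0.17770374  0.085     ]
tcp yaw 78.81100187117042
96 [276] [314]
140 [267] [311]
200 [268] [314]
240 [269] [297]
```

```bash
python3 - <<'E'
from h import *
import pickle
c=pickle.load(open("w6.pkl","rb"));st=bot.observe()
M=R.from_euler('xyz',st['tool_rot']).as_matrix();p=st['position']
for s in (.02,.05,.085): print(s,proj(c,p+M@np.array([s,0,-.004])), proj(c,p+M@np.array([s,0,-.012])))
for z in (.105,):
  for r in plan([.4555,-.0393,z],78.8,6): print(r)
E
```

```text
0.02 [283.86533717 237.86989782] [283.91154458 244.44651244]
0.05 [283.8739459  176.46925229] [283.92380483 179.90758493]
0.085 [283.88550422  94.03114063] [283.94040266  92.53532521]
[[0.21, -0.19, 0.21], 0.0]
[[0.21, -0.19, 0.21], 0.0]
[[0.21, -0.19, 0.21], 0.0]
[[0.21, -0.19, 0.21], 0.0]
[[0.21, -0.19, 0.21], 0.0]
[[0.21, -0.19, 0.21], 0.0]
```

Clip seat measured at (0.4555, −0.0393) with yaw 78.8°, the same as the tool's yaw now. Moving over it.

servo_tool(
  targets=[
    [[0.32, -0.28, 0], 0],
    [[0.32, -0.29, 0], 0],
    [[0.32, -0.29, 0.1], 0],
    [[0.3, -0.28, 0.3], 0],
    [[0, 0, 0.4], 0],
    [[0, 0, 0.3], 0],
    [[0, 0, 0.16], 0],
    [[0, 0, 0], 0],
    [[0, 0, 0], 0],
  ],
)

```text
clock: 9.07
position: [0.4548, -0.0396, 0.1057]
tool_rot: [3.141, -0.0, 1.375]
force: [0.9, 0.5, -0.3]
grip_width: 0.0109
```

```bash
python3 - <<'E'
from h import *
import pickle
st=bot.observe();c=bot.get_calibration("wrist");f=bot.grab_frame("wrist")
print(st['clock'],st['position'],np.degrees(st['tool_rot']),st['force'],np.abs(st['qd']).max())
cv2.imwrite("pics/w7.png",f);s=bot.grab_frame("side");cv2.imwrite("pics/s7.png",cv2.resize(s[150:300,200:380],None,fx=4,fy=4,interpolation=cv2.INTER_CUBIC))
for r in plan([.4555,-.0393,.085],78.8,1): print(r)
E
```

```text
9.075 [ 0.45475147 -0.03962281  0.1056779 ] [ 1.79972522e+02 -5.44492145e-03  7.87958780e+01] [ 0.92182509  0.50297063 -0.32500795] 0.0033682603506108117
[[0.01, 0.01, 0.41], -0.0]
```

View pics/w7.png

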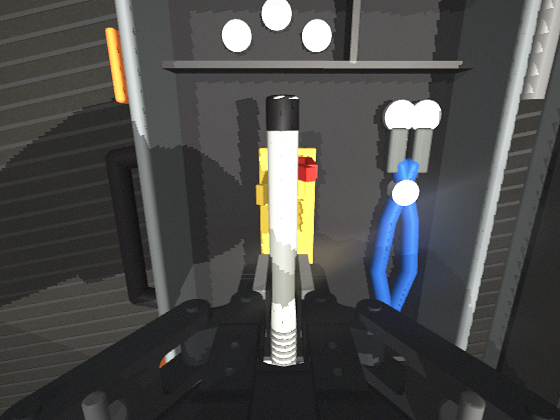

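View pics/s7.png

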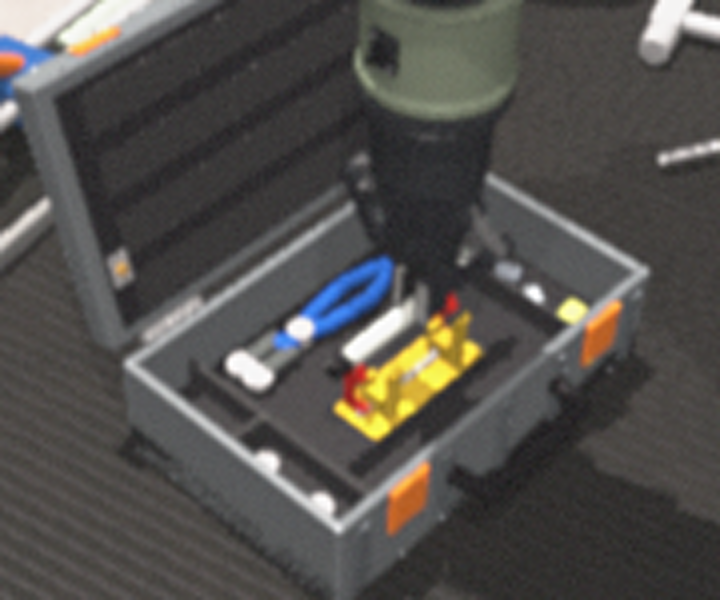

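The wrist view shows the cutter (axis col 283) between the prong (cols 256-268) and the claw (298-317). Going down with the force watched.

servo_tool(
  targets=[
    [[0.01, 0.02, 0.2], 0],
    [[0, 0, 0.2], 0],
    [[0, 0, 0.1], 0],
    [[0, 0, 0], 0],
  ],
  newtons=90,
)

```text
clock: 9.68
position: [0.4553, -0.0392, 0.0798]
tool_rot: [-3.141, 0.0, 1.376]
force: [0.7, 0.4, -0.8]
grip_width: 0.0098
```

servo_tool(
  targets=[
    [[0, 0, 0.08], 0],
    [[0, 0, 0.08], 0],
    [[0, 0, 0.04], 0],
    [[0, 0, 0], 0],
  ],
)

```text
clock: 10.18
position: [0.4546, -0.0393, 0.0699]
tool_rot: [-3.14, 0.0, 1.375]
force: [-4.2, 0.8, -0.0]
grip_width: 0.0102
```

servo_tool(
  targets=[
    [[0, 0, 0.05], 0],
    [[0, 0, 0.05], 0],
    [[0, 0, 0], 0],
  ],
)

```text
clock: 10.55
position: [0.4546, -0.0393, 0.0648]
tool_rot: [-3.14, 0.0, 1.375]
force: [-4.1, 1.7, -4.2]
grip_width: 0.0097
```

servo_tool(
  targets=[
    [[0, 0, 0.05], 0],
    [[0, 0, 0.05], 0],
    [[0, 0, 0], 0],
  ],
)

```text
clock: 10.92
position: [0.4546, -0.0394, 0.0598]
tool_rot: [-3.14, 0.0, 1.375]
force: [-4.9, 0.4, -10.2]
grip_width: 0.0102
```

```bash
python3 - <<'E'
from h import *
f=bot.grab_frame("wrist");cv2.imwrite("pics/w8.png",f)
cv2.imwrite("pics/w8c.png",cv2.resize(f[60:300,200:360],None,fx=3.5,fy=2.5,interpolation=cv2.INTER_CUBIC))
s=bot.grab_frame("side");cv2.imwrite("pics/s8.png",cv2.resize(s[190:270,260:350],None,fx=7,fy=7,interpolation=cv2.INTER_CUBIC))
E
```

```text
(no output)
```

View pics/w8c.png

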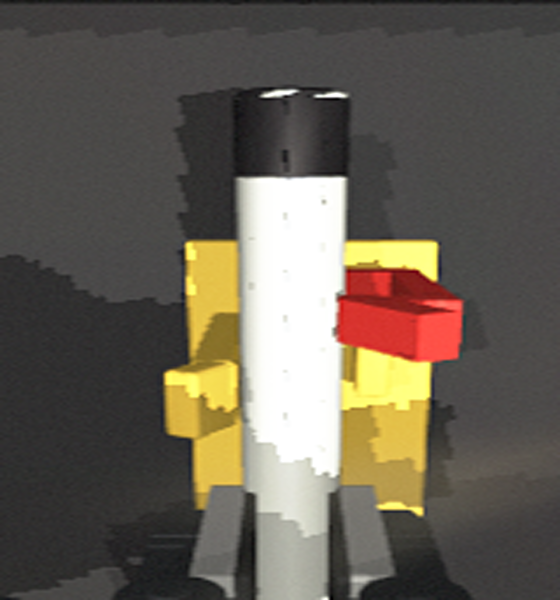

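View pics/s8.png

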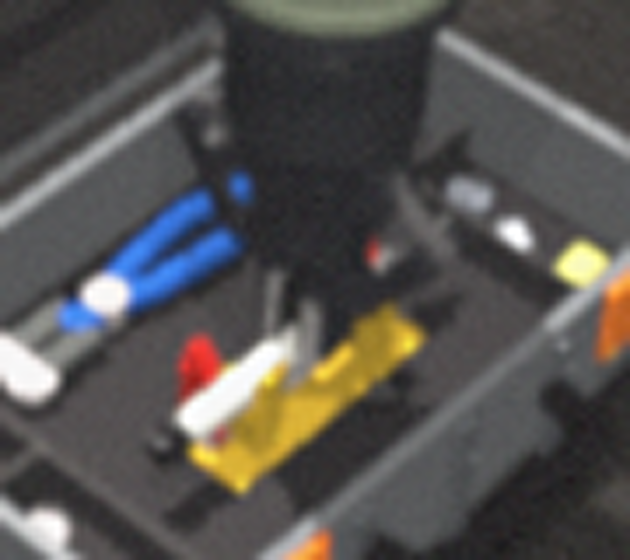

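The jaw has swung aside and the barrel is in the slot. I'll keep pressing until it bottoms.

servo_tool(
  targets=[
    [[0, 0, 0.05], 0],
    [[0, 0, 0.03], 0],
    [[0, 0, 0], 0],
  ],
)

```text
clock: 11.4
position: [0.4558, -0.0393, 0.0563]
tool_rot: [3.141, -0.0, 1.375]
force: [-2.1, 1.0, -2.6]
grip_width: 0.01
```

servo_tool(
  targets=[
    [[0, 0, 0.03], 0],
    [[0, 0, 0], 0],
  ],
)

```text
clock: 11.65
position: [0.4561, -0.0394, 0.0549]
tool_rot: [3.141, -0.0, 1.375]
force: [-0.1, 0.9, -0.6]
grip_width: 0.0102
```

servo_tool(
  targets=[
    [[0, 0, 0.04], 0],
    [[0, 0, 0], 0],
  ],
)

```text
clock: 11.9
position: [0.4563, -0.0394, 0.0542]
tool_rot: [3.14, 0.001, 1.376]
force: [-9.8, 1.3, 42.5]
grip_width: 0.0101
```

servo_tool(
  targets=[
    [[0, 0, 0.03], 0],
    [[0, 0, 0], 0],
  ],
)

```text
clock: 12.15
position: [0.4564, -0.0394, 0.0538]
tool_rot: [3.139, 0.001, 1.376]
force: [-18.4, 1.9, 80.7]
grip_width: 0.01
```

Firmly bottomed at TCP z 0.054, as expected for the seat. I'll relieve the load and look.

servo_tool(
  targets=[
    [[0, 0, -0.06], 0],
    [[0, 0, 0], 0],
  ],
)

```text
clock: 12.4
position: [0.4561, -0.0393, 0.0546]
tool_rot: [3.14, -0.0, 1.375]
force: [0.2, 0.4, 8.1]
grip_width: 0.0099
```

```bash
python3 - <<'E'
from h import *
f=bot.grab_frame("wrist");cv2.imwrite("pics/w9.png",f)
cv2.imwrite("pics/w9c.png",cv2.resize(f[60:300,200:360],None,fx=3.5,fy=2.5,interpolation=cv2.INTER_CUBIC))
st=bot.observe();print(st['position'],st['force'])
E
```

```text
[ 0.45611881 -0.03935162  0.05457348] [-0.76225626 -0.24535718 12.7836503 ]
```

View pics/w9c.png

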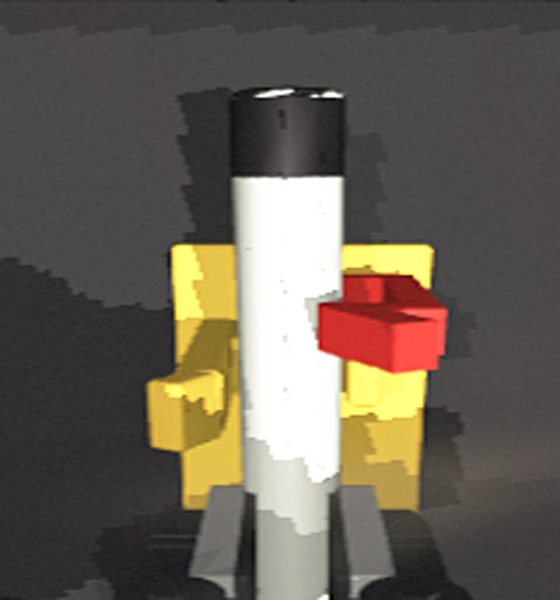

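The red claw nose now overlaps the barrel (crop x 320-345), so the jaw has snapped over it. Releasing.

servo_tool(
  targets=[
    [[0, 0, 0], 0],
    [[0, 0, 0], 0],
    [[0, 0, 0], 0],
    [[0, 0, -0.3], 0],
    [[0, 0, -0.8], 0],
    [[0, 0, -0.9], 0],
    [[0, 0, -0.9], 0],
    [[0, 0, -0.4], 0],
    [[0, 0, 0], 0],
  ],
  gripper=-0.1,
)

```text
clock: 13.58
position: [0.4561, -0.0394, 0.2213]
tool_rot: [3.138, -0.0, 1.375]
force: [0.0, -0.6, -0.3]
grip_width: 0.0385
```

```bash
python3 - <<'E'
from h import *
import pickle
st=bot.observe();c=bot.get_calibration("wrist");f=bot.grab_frame("wrist");cv2.imwrite("pics/w10.png",f);pickle.dump(c,open("w10.pkl","wb"))
cv2.imwrite("pics/w10c.png",cv2.resize(f[120:380,190:380],None,fx=3,fy=2.2,interpolation=cv2.INTER_CUBIC))
print(st['clock'],st['position'],st['tool_rot'],st['force'])
s=bot.grab_frame("side");cv2.imwrite("pics/s10.png",s)
E
```

```text
13.575 [ 0.45614399 -0.03942535  0.22131781] [ 3.13842978e+00 -1.32699641e-07  1.37510513e+00] [ 0.02350304 -0.61316818 -0.29274867]
```

View pics/w10.png

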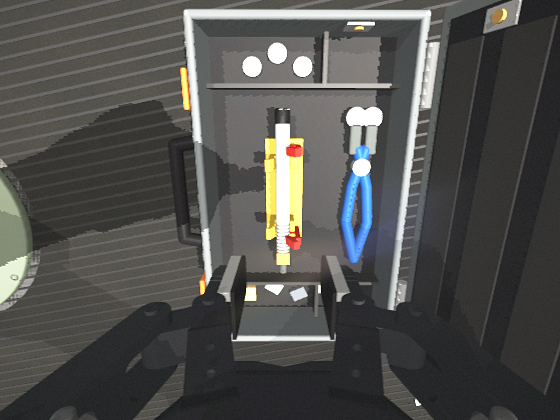

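View pics/s10.png

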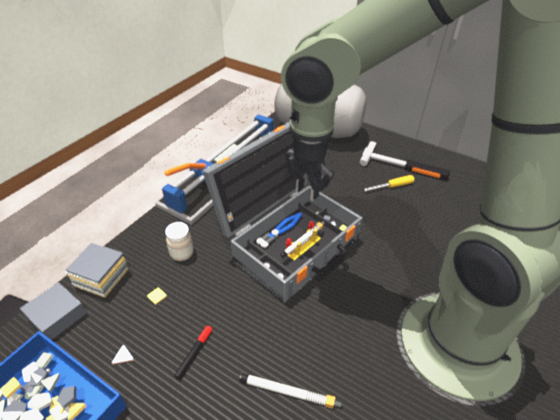

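The cutter is seated, with both red claws over it at (294,150) and (293,242), and released. Now I'll check the predicted lid edge against the images.

```bash
cat >> h.py <<'E'
a_=np.deg2rad(78.75);YA=np.array([np.cos(a_),np.sin(a_),0]);XA=np.array([np.sin(a_),-np.cos(a_),0]);ZA=np.array([0,0,1.])
SEAT=np.array([.4555,-.0393,.058]);HINGE=np.array([SEAT[0],SEAT[1],.085])+.124*XA
def lidpt(th,x,y,z): # lid frame about hinge
    return HINGE+x*(np.cos(th)*XA-np.sin(th)*ZA)+z*(np.sin(th)*XA+np.cos(th)*ZA)+y*YA
E
python3 - <<'E'
from h import *
print(HINGE,lidpt(1.85,-.204,0,.013),lidpt(1.45,-.204,0,.013))
for n,o,f in (("top",(200,125),4),("side",(195,115),3.2)):
    c=bot.get_calibration(n);im=cv2.imread(f"pics/{n}0.png");h=125+150 if n=="top" else 300;w=360 if n=="top" else 375
    cr=cv2.resize(im[o[1]:h,o[0]:w],None,fx=f,fy=f,interpolation=cv2.INTER_CUBIC)
    for x in (-.204,0):
      for y in (-.16,.16):
        for z,col in ((0,(255,0,255)),(.026,(0,255,0))):
            p=proj(c,lidpt(1.85,x,y,z));p=((p-np.array(o)+.5)*f-.5).round().astype(int);cv2.circle(cr,tuple(int(v) for v in p),4,col,1)
            print(n,x,y,z,p)
    for dx in (-.1,.1):
      for y in (-.16,.16):
        p=proj(c,HINGE+XA*(dx-.104)+YA*y);p=((p-np.array(o)+.5)*f-.5).round().astype(int);cv2.circle(cr,tuple(int(v) for v in p),4,(255,255,0),1)
    cv2.imwrite(f"pics/{n}chk.png",cr)
E
```

```text
[ 0.57711737 -0.0634912   0.085     ] [ 0.64451399 -0.07689722  0.27751747] [ 0.56566445 -0.06121307  0.28907999]
top -0.204 -0.16 0 [589 152]
top -0.204 -0.16 0.026 [593 117]
top -0.204 0.16 0 [83 56]
top -0.204 0.16 0.026 [93 22]
top 0 -0.16 0 [531 298]
top 0 -0.16 0.026 [535 266]
top 0 0.16 0 [ 97 215]
top 0 0.16 0.026 [105 184]
side -0.204 -0.16 0 [327  21]
side -0.204 -0.16 0.026 [306  18]
side -0.204 0.16 0 [ 41 183]
side -0.204 0.16 0.026 [ 21 176]
side 0 -0.16 0 [362 222]
side 0 -0.16 0.026 [342 216]
side 0 0.16 0 [109 399]
side 0 0.16 0.026 [ 90 389]
```

View pics/topchk.png

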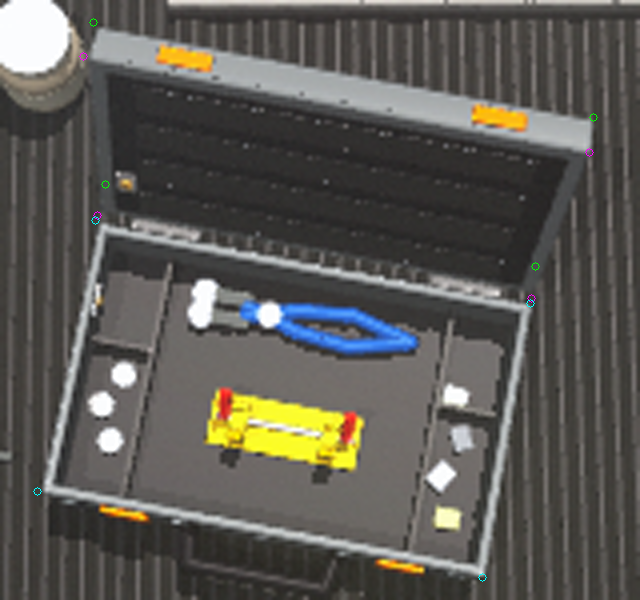

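View pics/sidechk.png

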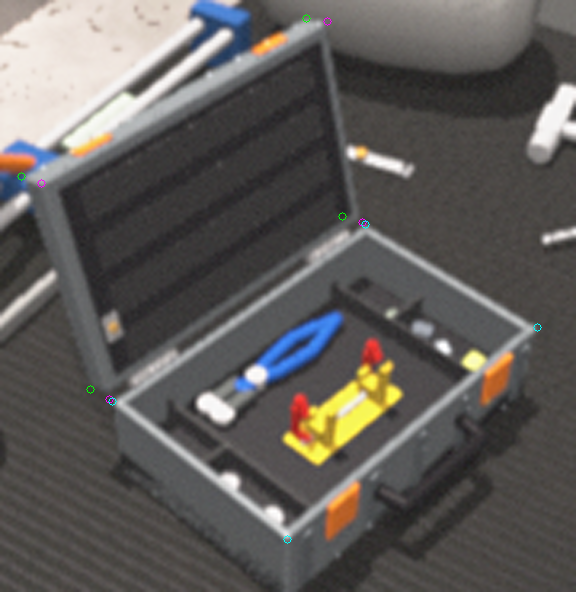

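The cutter looks good. The predicted lid edge lies within about 5 mm of the images. I'll rise, open the fingers and move over the edge, then check with the wrist camera.

servo_tool(
  targets=[
    [[0, 0, -0.6], 0],
    [[0, 0, -0.9], 0],
    [[0, 0.2, -0.8], 0],
    [[0, 0.5, 0], 0],
    [[0, 0.7, 0], 0],
    [[0, 0.7, 0], 0],
    [[0, 0.7, 0], 0],
    [[0, 0.5, 0], 0],
    [[0, 0.3, 0], 0],
    [[0, 0, 0], 0],
    [[0, 0, 0], 0],
  ],
  gripper=1,
  newtons=20,
)

```text
clock: 15.05
position: [0.6316, -0.074, 0.3337]
tool_rot: [-3.14, 0.0, 1.376]
force: [0.8, 0.1, -0.1]
grip_width: 0.0851
```

```bash
python3 - <<'E'
from h import *
import pickle
st=bot.observe();c=bot.get_calibration("wrist");f=bot.grab_frame("wrist");cv2.imwrite("pics/w11.png",f);pickle.dump(c,open("w11.pkl","wb"))
print(st['clock'],st['position'],st['tool_rot'],st['force'],st['grip_width'],st['qpos'])
s=bot.grab_frame("side");cv2.imwrite("pics/s11.png",s)
E
```

```text
15.05 [ 0.63156402 -0.07401041  0.33371084] [-3.14037820e+00  7.22619899e-07  1.37582065e+00] [ 0.75996351  0.06338626 -0.12390303] 0.08512299441676528 [ 0.3685543   0.5010396  -0.53643748  1.41446224  0.25743739  1.2972111
 -0.37843733]
```

View pics/w11.png

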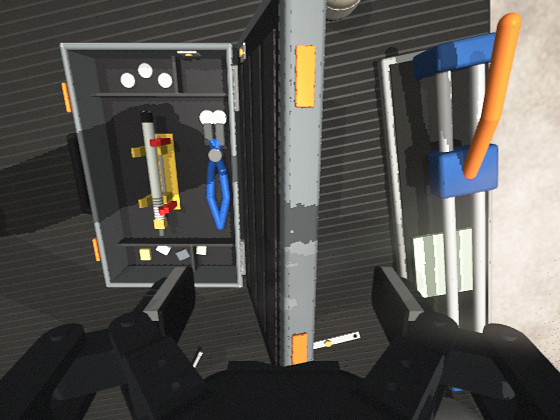

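View pics/s11.png

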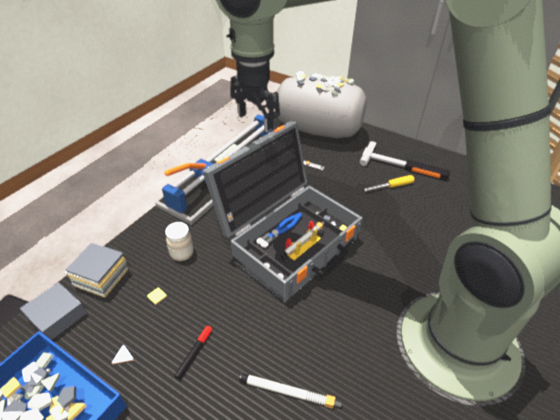

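```bash
python3 - <<'E'
from h import *
import pickle
c=pickle.load(open("w11.pkl","rb"));f=cv2.imread("pics/w11.png")
cv2.imwrite("pics/w11c.png",cv2.resize(f[0:400,230:350],None,fx=4,fy=1.5,interpolation=cv2.INTER_CUBIC))
for y in (-.1,0,.1):
  print(y,[proj(c,lidpt(1.85,-.204,y,z)).round(1) for z in (0,.026)])
st=bot.observe();E=lidpt(1.85,-.204,0,.013);d=E-st['position'];print(d@XA,d@YA,d[2])
for th in (1.85,1.75,1.65,1.55,1.45): print(th,lidpt(th,-.193,0,.013)-[0,0,.011])
# latches
for u,v in ((305,77),(300,350)): p=onz(c,u,v,.277)-HINGE;print(p@XA,p@YA)
E
```

```text
-0.1 [array([284.5, 355. ]), array([315.7, 348.5])]
0 [array([285. , 235.5]), array([320.4, 231.8])]
0.1 [array([285.6,  76. ]), array([326.7,  77.6])]
0.013138797049976399 -0.00015084944402633414 -0.05676374334280404
1.85 [ 0.64154074 -0.0763058   0.25594344]
1.75 [ 0.62340387 -0.07269816  0.26159209]
1.65 [ 0.60480453 -0.06899852  0.26536638]
1.55 [ 0.58592854 -0.06524385  0.2672286 ]
1.45 [ 0.56696452 -0.06147167  0.26716014]
0.06783740890305132 0.0999743610963763
0.06846401217640335 -0.09881997552894238
```

View pics/w11c.png

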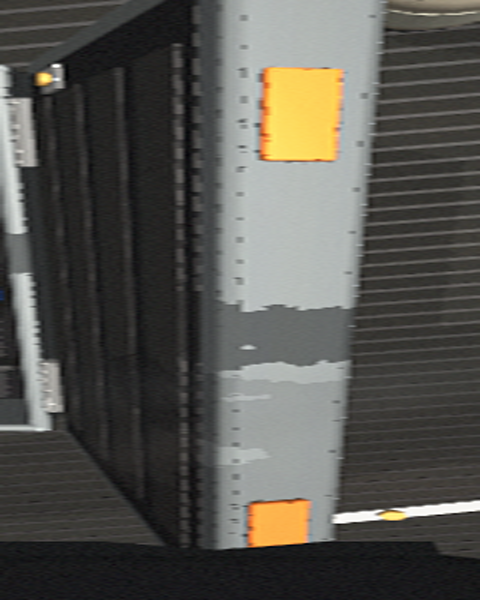

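The lid edge is within 2 mm of the model and its middle within 1 mm. Going down around the edge with open fingers, then closing gently at 20 N.

servo_tool(
  targets=[
    [[0, 0.18, 0.2], 0],
    [[0, 0, 0.5], 0],
    [[0, 0, 0.5], 0],
    [[0, 0, 0.3], 0],
    [[0, 0, 0.06], 0],
    [[0, 0, 0], 0],
  ],
)

```text
clock: 15.9
position: [0.6413, -0.076, 0.2568]
tool_rot: [3.141, -0.0, 1.375]
force: [0.1, 0.5, 0.7]
grip_width: 0.0855
```

servo_tool(
  targets=[
    [[0, 0, 0], 0],
    [[0, 0, 0], 0],
    [[0, 0, 0], 0],
    [[0, 0, 0], 0],
    [[0, 0, 0], 0],
    [[0, 0, 0], 0],
  ],
  gripper=-0.1,
  newtons=20,
)

```text
clock: 16.65
position: [0.641, -0.0761, 0.2563]
tool_rot: [-3.142, -0.0, 1.375]
force: [-0.7, -0.5, 0.0]
grip_width: 0.0388
```

servo_tool(
  targets=[
    [[0, 0, 0], 0],
    [[0, 0, 0], 0],
    [[0, 0, 0], 0],
    [[0, 0, 0], 0],
  ],
  gripper=-1,
  newtons=20,
)

```text
clock: 17.15
position: [0.6412, -0.076, 0.2565]
tool_rot: [3.141, -0.0, 1.375]
force: [0.8, -0.5, 3.5]
grip_width: 0.0303
```

```bash
python3 - <<'E'
from h import *
st=bot.observe();f=bot.grab_frame("wrist");cv2.imwrite("pics/w12.png",f)
print(st['clock'],st['position'],st['force'],st['moment'],st['grip_width'])
for th in (1.85,1.75,1.65,1.55,1.45): 
    d=lidpt(th,-.193,0,.013)-[0,0,.011]-lidpt(1.85,-.193,0,.013)+[0,0,.011];print(th,d@XA/.05,d[2]/.05)
E
```

```text
17.15 [ 0.6411502  -0.07601752  0.25647886] [ 0.80828629 -0.5022473   3.48737106] [-0.01245373  0.19627164 -0.02886133] 0.03030932558230536
1.85 0.0 -2.0816681711721685e-16
1.75 -0.3698437845219342 0.11297296115424495
1.65 -0.7491183673241852 0.18845875943209167
1.55 -1.1340341621469003 0.22570316568943904
1.45 -1.5207452176044605 0.22433404613032204
```

View pics/w12.png

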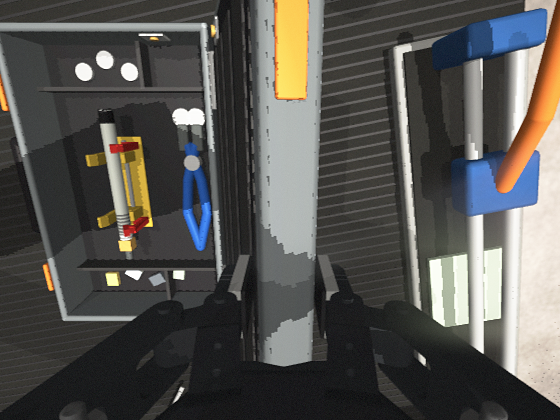

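The edge is gripped: opening 30.3 mm, about what a 26 mm slab tilted 16° gives. Easing it forward along the arc in small steps.

servo_tool(
  targets=[
    [[0, -0.04, -0.012], 0],
    [[0, -0.06, -0.02], 0],
    [[0, -0.06, -0.02], 0],
    [[0, -0.06, -0.019], 0],
    [[0, -0.06, -0.018], 0],
    [[0, -0.06, -0.016], 0],
    [[0, -0.03, -0.008], 0],
    [[0, 0, 0], 0],
  ],
)

```text
clock: 18.2
position: [0.6232, -0.0725, 0.2626]
tool_rot: [3.14, -0.0, 1.375]
force: [2.2, -0.9, 8.3]
grip_width: 0.0283
```

servo_tool(
  targets=[
    [[0, -0.06, -0.015], 0],
    [[0, -0.06, -0.015], 0],
    [[0, -0.07, -0.015], 0],
    [[0, -0.07, -0.015], 0],
    [[0, -0.06, -0.014], 0],
    [[0, -0.06, -0.012], 0],
    [[0, 0, 0], 0],
  ],
)

```text
clock: 19.08
position: [0.604, -0.0687, 0.2663]
tool_rot: [-3.141, 0.0, 1.376]
force: [0.4, -0.3, 3.1]
grip_width: 0.0263
```

servo_tool(
  targets=[
    [[0, -0.06, -0.008], 0],
    [[0, -0.065, -0.008], 0],
    [[0, -0.065, -0.006], 0],
    [[0, -0.065, -0.006], 0],
    [[0, -0.065, -0.005], 0],
    [[0, -0.065, -0.004], 0],
    [[0, 0, 0], 0],
  ],
)

```text
clock: 19.95
position: [0.5856, -0.065, 0.2684]
tool_rot: [3.141, -0.0, 1.375]
force: [3.8, 1.3, 4.8]
grip_width: 0.0259
```

```bash
python3 - <<'E'
from h import *
st=bot.observe();print(st['clock'],st['position'],st['tool_rot'],st['force'],st['grip_width'])
for n in ("top","side"): cv2.imwrite(f"pics/{n}13.png",bot.grab_frame(n))
t=lidpt(1.45,-.193,0,.013)-[0,0,.011];d=t-st['position'];print(d@XA,d@YA,d[2])
E
```

```text
19.95 [ 0.58555842 -0.06500517  0.26841571] [ 3.14060211e+00 -1.15164565e-04  1.37544156e+00] [3.7835223  1.28832262 4.77835223] 0.02587545939125597
-0.018925984245525954 -0.00016188802159216534 -0.0012555658717990914
```

View pics/side13.png

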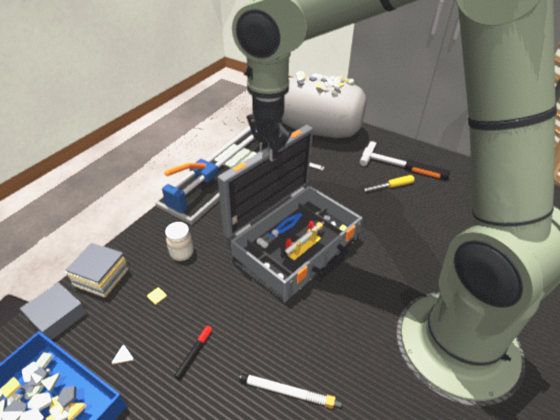

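View pics/top13.png

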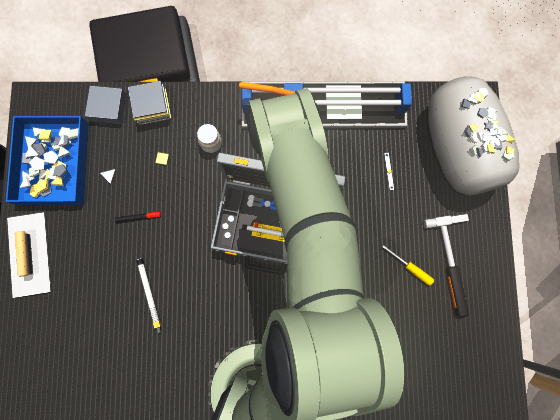

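servo_tool(
  targets=[
    [[0, -0.06, 0], 0],
    [[0, -0.065, 0], 0],
    [[0, -0.065, 0], 0],
    [[0, -0.065, 0], 0],
    [[0, -0.065, 0], 0],
    [[0, -0.065, 0], 0],
    [[0, 0, 0], 0],
    [[0, 0, 0], 0],
  ],
)

```text
clock: 21.05
position: [0.5683, -0.0616, 0.2692]
tool_rot: [3.137, -0.001, 1.375]
force: [9.7, -2.0, 8.3]
grip_width: 0.0254
```

```bash
python3 - <<'E'
from h import *
import pickle
st=bot.observe();print(st['clock'],st['position'],st['tool_rot'],st['force'],st['moment'],st['grip_width'])
t=lidpt(1.45,-.193,0,.013)-[0,0,.011];d=t-st['position'];print(d@XA,d@YA,d[2])
w=bot.get_calibration("wrist");pickle.dump(w,open("w14.pkl","wb"))
cv2.imwrite("pics/w14.png",bot.grab_frame("wrist"))
for n,o,e,f in (("side",(205,110),(375,300),3.1),("top",(200,135),(360,275),4)):
    c=bot.get_calibration(n);im=bot.grab_frame(n);cv2.imwrite(f"pics/{n}14.png",im)
    cr=cv2.resize(im[o[1]:e[1],o[0]:e[0]],None,fx=f,fy=f,interpolation=cv2.INTER_CUBIC)
    for th,col in ((1.40,(0,0,255)),(1.45,(0,255,0)),(1.5,(255,0,255))):
      for y in (-.16,.16):
        for z in (0,.026):
            p=((proj(c,lidpt(th,-.204,y,z))-np.array(o)+.5)*f-.5).round().astype(int);cv2.circle(cr,tuple(int(v) for v in p),3,col,1)
    cv2.imwrite(f"pics/{n}14c.png",cr)
E
```

```text
21.05 [ 0.56827247 -0.06157736  0.26921408] [ 3.13699092e+00 -5.14206379e-04  1.37514473e+00] [ 9.67809148 -1.98058976  8.32978822] [-0.72282535 -3.7682015  -0.0362462 ] 0.025403933697599065
-0.001303442176883365 -0.00015150668496978335 -0.0020539369673854835
```

View pics/side14c.png

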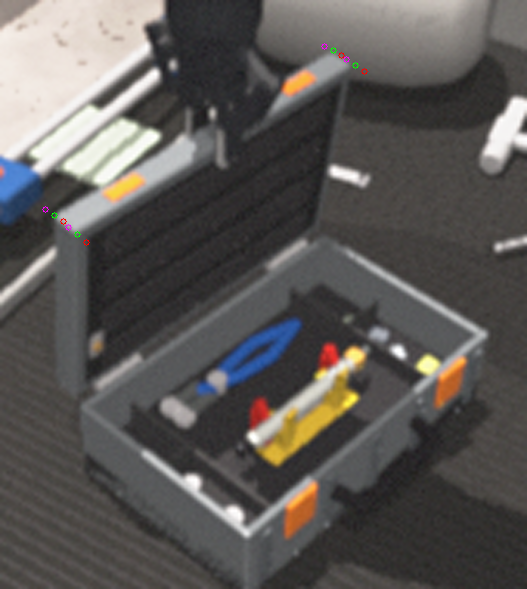

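View pics/top14c.png

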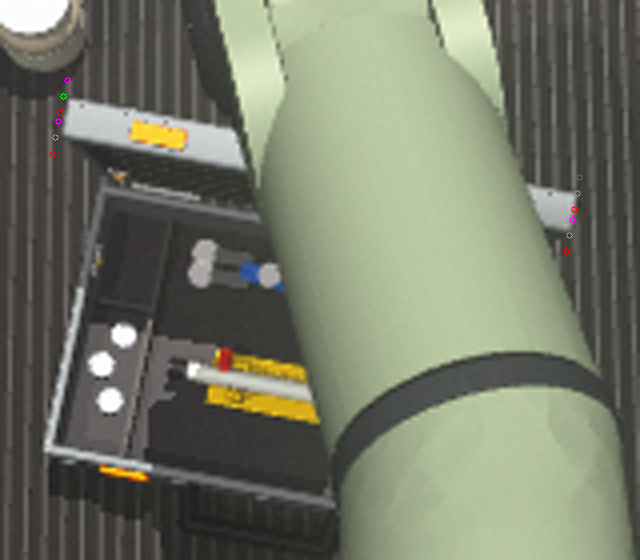

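View pics/w14.png

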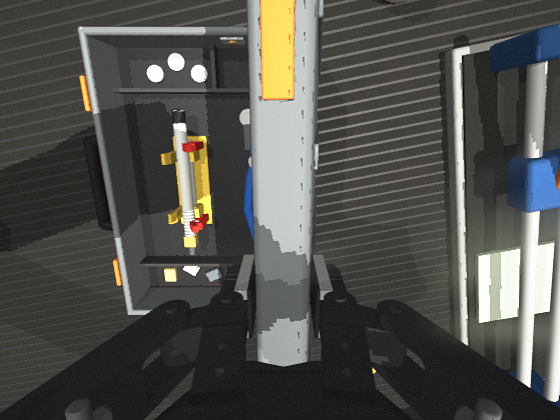

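The lid follows and stands at about 1.465 rad (TCP geometry 1.457-1.464; top-view shift from 1.85 gives about 1.46-1.475). The flat pads resist the tilt: 9.7 N sideways at the wrist. I'll loosen the fingers a few millimetres, still straddling the edge, to take that stress out, then re-grip at the exact spot.

servo_tool(
  targets=[
    [[0, 0, 0], 0],
    [[0, 0, 0], 0],
    [[0, 0, 0], 0],
  ],
  gripper=-0.24,
)

```text
clock: 21.58
position: [0.566, -0.0613, 0.2677]
tool_rot: [-3.14, 0.0, 1.375]
force: [0.2, -0.4, -0.5]
grip_width: 0.0327
```

```bash
python3 - <<'E'
from h import *
st=bot.observe();print(st['clock'],st['position'],st['tool_rot'],st['force'],st['moment'],st['grip_width'])
t=lidpt(1.45,-.193,0,.013)-[0,0,.011];d=t-st['position'];print(d@XA,d@YA,d[2])
f=bot.grab_frame("wrist");cv2.imwrite("pics/w15.png",f);cv2.imwrite("pics/w15c.png",cv2.resize(f[180:380,200:370],None,fx=4,fy=3,interpolation=cv2.INTER_CUBIC))
E
```

```text
21.575 [ 0.56600396 -0.06127646  0.26766482] [-3.14024563e+00  1.56827125e-04  1.37543641e+00] [ 0.17231002 -0.42364775 -0.46322262] [0.0312637  0.02108124 0.01896906] 0.03271097688816576
0.0009801858380478448 -4.064507876600903e-06 -0.0005046776072393233
```

View pics/w15c.png

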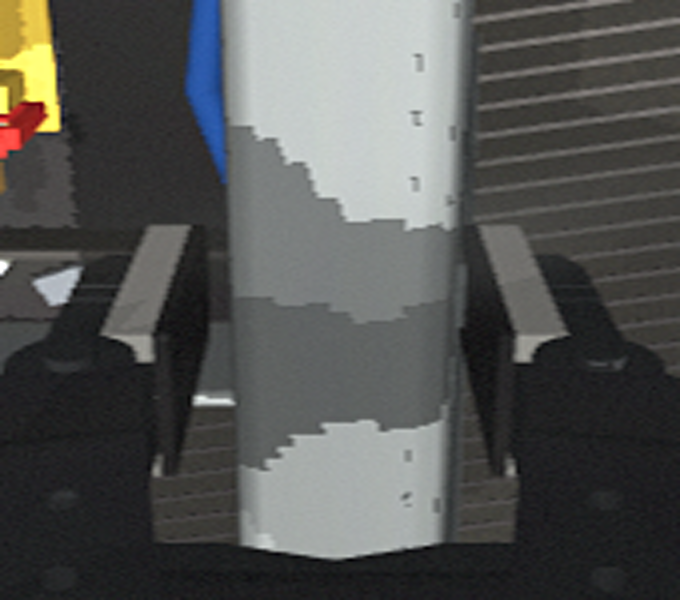

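Stress gone: forces are about 0, and the lid stands by itself between the pads. Re-gripping here.

servo_tool(
  targets=[
    [[0, 0, 0], 0],
    [[0, 0, 0], 0],
    [[0, 0, 0], 0],
    [[0, 0, 0], 0],
    [[0, 0, 0], 0],
  ],
  gripper=-1,
  newtons=20,
)

```text
clock: 22.25
position: [0.5665, -0.0613, 0.2681]
tool_rot: [-3.142, 0.0, 1.375]
force: [1.7, -0.1, -3.1]
grip_width: 0.0278
```

```bash
python3 - <<'E'
from h import *
st=bot.observe();print(st['clock'],st['position'],st['tool_rot'],st['force'],st['moment'],st['grip_width'])
t=lidpt(1.45,-.193,0,.013)-[0,0,.011];d=t-st['position'];print(d@XA,d@YA,d[2])
f=bot.grab_frame("wrist");cv2.imwrite("pics/w16.png",f)
for n,o,e,fx in (("side",(205,110),(375,300),3.1),("top",(200,135),(360,275),4)):
    im=bot.grab_frame(n);cv2.imwrite(f"pics/{n}16.png",im)
    cv2.imwrite(f"pics/{n}16c.png",cv2.resize(im[o[1]:e[1],o[0]:e[0]],None,fx=fx,fy=fx,interpolation=cv2.INTER_CUBIC))
E
```

```text
22.25 [ 0.56645131 -0.06134958  0.26805301] [-3.14153653e+00  2.72874358e-05  1.37532857e+00] [ 1.72016234 -0.12288946 -3.06212829] [-0.24845614 -0.61508388  0.00693026] 0.027758726419287175
0.0005271645566768214 -1.9620927226845846e-05 -0.0008928680256757859
```

View pics/top16c.png

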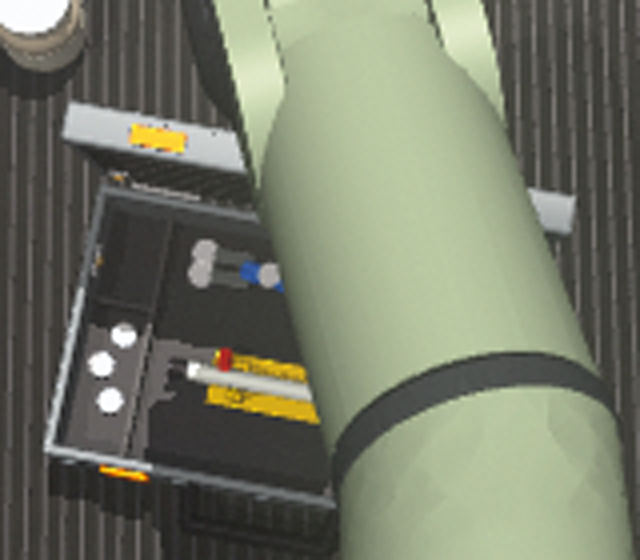

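View pics/w16.png

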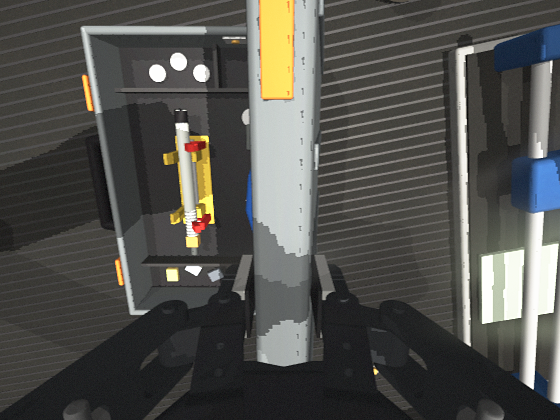

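View pics/side16c.png

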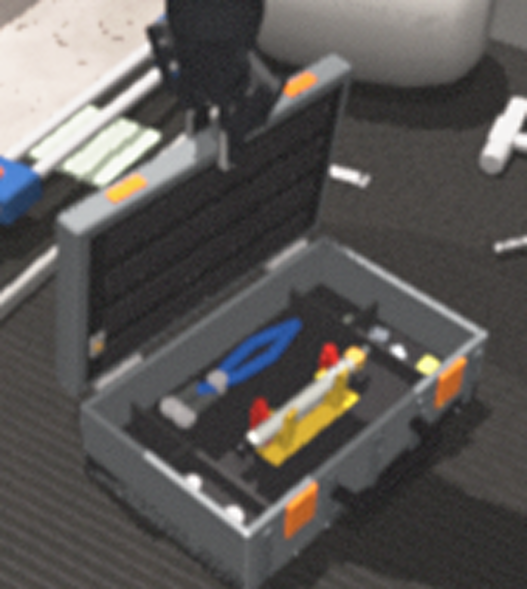

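Gripped at 27.8 mm, which is what a slab tilted 6-7° gives. The wrist force is low (about 3.5 N) and the top-view corners put the lid at about 1.455 rad. A short steadiness check, then hand in.

servo_tool(
  targets=[
    [[0, 0, 0], 0],
    [[0, 0, 0], 0],
    [[0, 0, 0], 0],
    [[0, 0, 0], 0],
    [[0, 0, 0], 0],
    [[0, 0, 0], 0],
  ],
)

```text
clock: 23.15
position: [0.5664, -0.0613, 0.2681]
tool_rot: [-3.141, 0.0, 1.375]
force: [1.1, -0.1, -3.6]
grip_width: 0.0271
```

```bash
python3 - <<'E'
from h import *
im=bot.grab_frame("top");o=cv2.imread("pics/top16.png")
print("lid change",cv2.absdiff(im,o)[150:200,210:262].max())
a=cv2.imread("pics/top0.png");d=cv2.absdiff(im,a).max(2)
for n,(u,v) in dict(marker=(138,217),hammer=(448,225),hammerh=(458,290),screwd=(410,268),stay=(389,170),jar=(208,138),shA=(162,158),shB=(108,176),B=(148,295)).items(): print(n,np.median(d[v-8:v+8,u-8:u+8]))
st=bot.observe();print(st['clock'],st['position'],st['force'],st['grip_width'])
E
```

```text
lid change 24
marker 2.0
hammer 1.0
hammerh 7.0
screwd 2.0
stay 2.0
jar 1.0
shA 2.0
shB 1.0
B 1.0
23.2 [ 0.5664263  -0.06130303  0.26804666] [ 1.03246535 -0.41519003 -4.06568359] 0.027340313553203523
```

Steady, and nothing else has moved. Handing in.

```bash
python3 -c "
from workcell import bot
bot.job_done()"
```

```text
the job is handed in; nothing more can be done
```

The cutter is back in the yellow clip and let go. The lid is gripped by its upper edge at about its balance point. I handed the job in at 23.2 s.

- **Cutter:** I took the smaller of the two silver pens, the one beside the marker. I pressed it down until it bottomed in the clip. Pictures taken after release show both red claws over the barrel.
- **Wrist force:** The last push peaked at about 83 N at the wrist for a moment, more than needed but under the 120 N limit; I backed off at once.
- **Lid:** I eased it forward along its arc while gripped at 20 N. Near balance the flat pads resisted the tilt with about 10 N, so I opened them a few millimetres around the edge. The lid stood by itself, and I gripped it again there.
- **Lid angle:** My estimates run from 1.45 to 1.47 rad: about 1.455 from the top view, and about 1.466 from the finger opening. Both are inside the ±0.05 band around 1.45.
- **Last checks:** Position and grip were steady over the last 0.9 s, with 4 N at the wrist. In the top view the marker, hammer, screwdriver, stay, jar, shards and larger pen look unchanged since the start.
- **Unexplained reading:** The gripper read 11 mm on the 14 mm barrel. I put this down to soft pads or a narrower waist and did not look further, because the cutter was held and seated well.

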